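Lamp down, hold the dark-frame exposure

ROBOT

A 7-joint arm with a two-finger parallel gripper is mounted at the origin on the work surface. World frame = base frame: x ahead of the robot, y to its left, z up, the work surface at z = 0. Lengths are in m, angles in rad, forces in N, time in s.
With the tool pointing down it reaches from about 0.425 to 1.025 m from the base axis. Payload 3.6 kg.
Tool frame: the origin (TCP) lies midway between the tips of the shut fingers; the grasp point (between the pads) lies 19 mm behind it (r.hold_point_z is the distance from the TCP to the grasp point, in m); z points along the fingers, y is the direction in which the jaws open and shut (so a half turn about z gives the same grasp; the last joint's range is limited). The gripper opens to 85 mm and grips with 20 to 120 N. Pads are 22 mm wide; open, the fingers measure 114 mm over their backs; the gripper's body (76 mm by 85 mm) begins 54 mm behind the grasp point. The pads swing forward as they close: fully open they stand 13 mm farther back than shut.
Start: joints at [-1.361, 0.591, 0.048, 1.609, -0.033, 0.943, -0.034], TCP at [0.216, 0.692, 0.231] pointing down, gripper open.
Joint ranges: [-2.69, 2.69], [-0.47, 2.24], [-1.27, 1.36], [0.19, 2.51], [-1.53, 4.68], [0.08, 2.07], [-3.09, 3.09]. Speed limits (rad/s): [2.57, 2.57, 3.14, 3.14, 3.14, 3.14, 3.14].

INTERFACE

Orientations are given as a rotation vector (axis times angle).
In Python, from rig import r gives the robot as it stands.
- The arm moves only by the tool play_rows, never from a script. Its argument "motion" is a list of rows, each an object of numbers: "gripper": the closure, from 0 (fully open) to 1 (shut); "dx", "dy", "dz": the shift along the world's x, y, z in m; "spin": the turn about the world's z in degrees. A call has 1 to 20 rows; each row shifts and turns the pose as measured when the row begins; what a row does not reach is not made up. A row lasts 1/12 s, in which the tool goes at most 41.7 mm and 7.16 degrees, less where a joint would pass 70% of its speed; a pose out of reach is approached as far as the arm can. A call with a gripper value outside its range is refused whole. The fingers move at their own pace and stop on an object; "newtons" is the grip in N (left out, the last holds). Time passes only in rows, so rows that do not move let the fingers close. It gives the time, the measured TCP pose, the force and the opening at its end, in the units of the state.
- r.state(): the state, without advancing time (a new reading comes with each control period).
- r.read_camera(name): name is "scene" or "top" or "wrist"; returns the picture (480x640x3 uint8, red, green, blue); there is no depth.
- r.get_calibration(name): a dict with "fx", "fy", "cx", "cy" (pixels), "R" (3x3) and "t" (3): a world point X has camera coordinates R X + t. Camera axes: x right, y down, z forward; pixel columns grow to the right and rows downward; lengths in m; the calibration is good to about 2 mm. A picture is of the moment at which its call begins: read the wrist's pose just before it. get_calibration takes no time and is no camera call; for the wrist camera it gives the pose at the moment of the call.
- r.sign_off(): hands the job in, once; it reports no verdict.
The state is a dict: "clock": time; "qpos": joint angles; "joint_velocities": joint speeds; "joint_torque": joint torques, N m; "tcp_pos": TCP position; "eef_rot": TCP orientation; "force": force on the tool from outside, world axes, zero at the start; "wrist_torque": the same for the moment, N m; "gripper_width": finger opening in m.
Only numpy, scipy, OpenCV 4.12 (cv2) and the standard library are available. Lean on these libraries where they do the work, as an engineer would, in place of code of your own. Each camera call takes 0.05 s, during which the arm holds its last target.

TASK

Take the dark frame for the slide display: first turn the lamp's round dimmer knob fully anticlockwise (seen from above) to its end stop, then turn the winged spring-return exposure dial clockwise past its first two clicks to the third, the one with the big dot, not on to the stop beyond it. Keep holding the dial there against its spring: your program finishes while still holding it. Leave the specimens, slides, ruler and glassware where they are.

Things in the scene. Friction and masses are not known exactly. Their poses are not given: they have to be found in the camera images.
- dimmer_unit: grey painted metal housing of the lamp dimmer, 120 x 120 mm, 45 mm tall, screwed down; carries the round knob at the middle of its top; origin under its centre, on the knob's axis. It and the dial's housing may stand left or right
- dimmer_grip (a point): on the axis of the round black fluted dimmer knob (52 mm wide over the flutes, gripped width 50 mm; from 47 to 77 mm above the shelf), 65 mm above the shelf; turns with the knob. Its -x axis is the way the knob's white line points; z up
- dimmer (a joint): angle of the dimmer knob in rad, growing clockwise seen from above; 0 is the anticlockwise end stop (lamp off, white line at the big dot), 4.5 the other stop. Starts 0.7 to 1.3. Stays where it is left; friction about 0.03 N m
- dial_unit: grey painted metal housing of the exposure dial, 120 x 120 mm, 45 mm tall, screwed down; carries the winged dial at the middle of its top; origin under its centre, on the dial's axis. Its -x axis is where the dial's white line points at rest. White dots at 0, 0.4, 0.8 (small) and 1.2 rad (big) clockwise from there, 50 mm from the axis
- dial_grip (a point): on the axis of the exposure dial, 70 mm above the shelf; turns with the dial. The dial is a black upright wing 70 mm long (along this point's x), 16 mm thick (along its y), its top 85 mm above the shelf, standing on an aluminium disc 74 mm wide whose top is 51 mm above the shelf. White line on top points to -x; z up
- dial (a joint): angle of the exposure dial in rad, growing clockwise seen from above; 0 at rest. Clicks (soft detents) at 0.4, 0.8 and 1.2, stop at 1.6. A spring always turns it back to 0 when let go, from the clicks too; turning it takes 0.06 to 0.14 N m
- slide_stand: walnut slotted stand 50 x 120 x 26 mm (with its three glass slides on edge 40 mm tall; the slides sit fast in it), loose on the shelf; origin under its centre, long side along its y
- urchin: purple sea-urchin test, 58 mm wide, 33 mm tall, loose; origin under its centre
- cone_shell: pale cone shell lying on its side, about 56 x 32 mm, 36 mm tall, loose; origin under its centre
- ruler: small steel ruler lying flat, 150 x 20 x 3 mm, loose; origin under its centre, length along its x
- crucible: round white porcelain crucible, 40 mm wide at the rim, 32 mm tall, loose; origin under its centre
- vial: closed clear glass vial, 28 mm wide, 55 mm tall, standing loose; origin under its centre
Not all that is in view belongs to the job. Leave any orange look-alike of the dimmer_unit alone.

How it is judged:
By the outcome, as a careful person would: the job done as asked, in the order asked, and still so for the second after the job is handed in, while the arm keeps its last pose, push and grip.
It also fails if it takes over 51 s, if anything falls off the work surface, if the arm or the gripper's body presses on something with over 40 N, if the wrist force passes 120 N, or if a joint passes its speed limit or range.

## Working session

There is one attempt and no reset: what is moved stays moved. The work goes in short steps, Python scripts to look and compute and a tool call to move; the robot and the scene stay as the last step left them, time stands still between calls to the robot, and variables do not carry over. Pictures are saved under pics/ and viewed, and the job is handed in when it is done.

Besides the shell and the picture viewer there is one more tool, called as name(argument=value, ...) on one line, values as JSON. play_rows: Moves the arm, as the interface text tells. Its arguments: {"type":"object","properties":{"motion":{"type":"array"},"newtons":{"type":"number"}},"required":["motion"]}

```bash
mkdir -p pics && python3 - <<'E'
from rig import r
import cv2, numpy as np
for n in ["scene","top"]:
    im=r.read_camera(n); cv2.imwrite(f"pics/{n}0.png",im[:,:,::-1])
    c=r.get_calibration(n); print(n,{k:np.round(np.array(v),4).tolist() for k,v in c.items()})
s=r.state(); print(s['clock'],s['tcp_pos'],s['eef_rot'],s['gripper_width'],r.hold_point_z)
E
```

```text
scene {'fx': 586.4071, 'fy': 586.4071, 'cx': 316.8623, 'cy': 236.8832, 'R': [[0.4711, 0.8819, 0.0166], [0.4602, -0.2297, -0.8576], [-0.7525, 0.4116, -0.5141]], 't': [-0.2649, -0.1696, 1.753]}
top {'fx': 528.8667, 'fy': 528.8667, 'cx': 327.5327, 'cy': 240.1889, 'R': [[-0.0242, -0.9995, -0.0209], [-0.998, 0.0254, -0.0574], [0.0579, 0.0195, -0.9981]], 't': [0.0328, 0.5378, 1.112]}
0.1 [0.21596679 0.69130252 0.23024342] [-0.47364454 -3.10550906  0.00322301] 0.08543715515984387 0.0187
```

View pics/scene0.png

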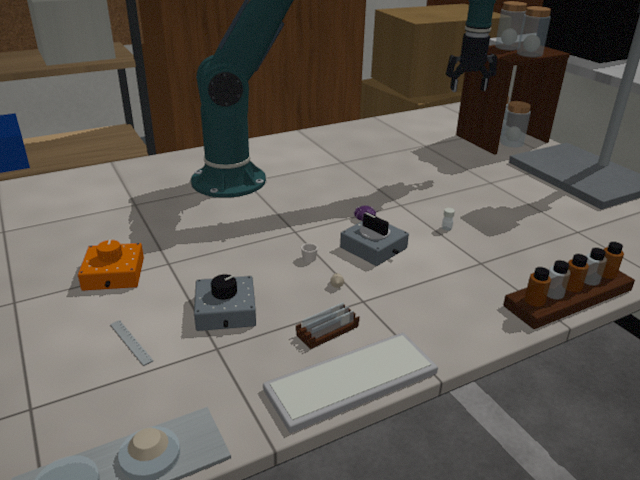

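View pics/top0.png

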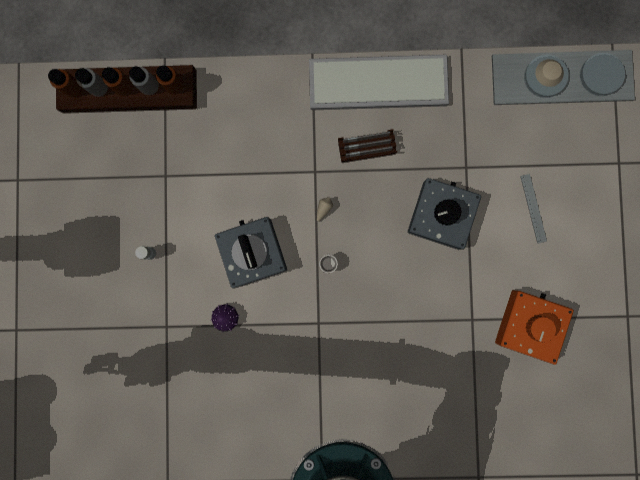

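The top view shows the dimmer at about (448,212), the dial at about (250,252), and the orange look-alike at (543,327). I'll enlarge both units.

```bash
python3 - <<'E'
import cv2
im=cv2.imread("pics/top0.png")
a=cv2.resize(im[170:258,400:496],None,fx=8,fy=6.8181,interpolation=cv2.INTER_CUBIC) if 0 else cv2.resize(im[170:258,400:496],None,fx=6,fy=6,interpolation=cv2.INTER_CUBIC)
b=cv2.resize(im[205:300,205:300],None,fx=6,fy=6,interpolation=cv2.INTER_CUBIC)
cv2.imwrite("pics/dim.png",a);cv2.imwrite("pics/dial.png",b)
E
```

```text
(no output)
```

View pics/dim.png

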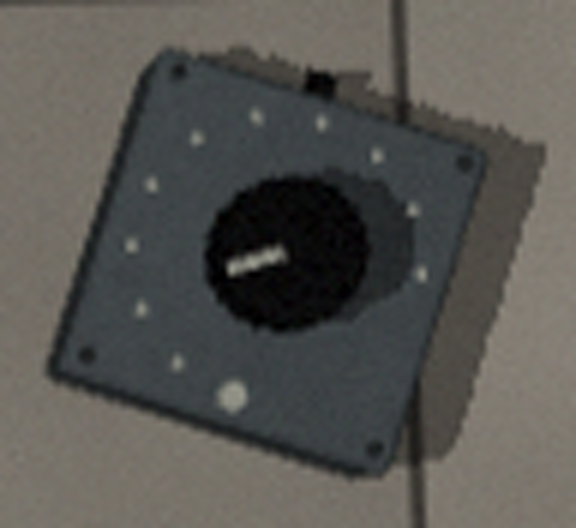

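View pics/dial.png

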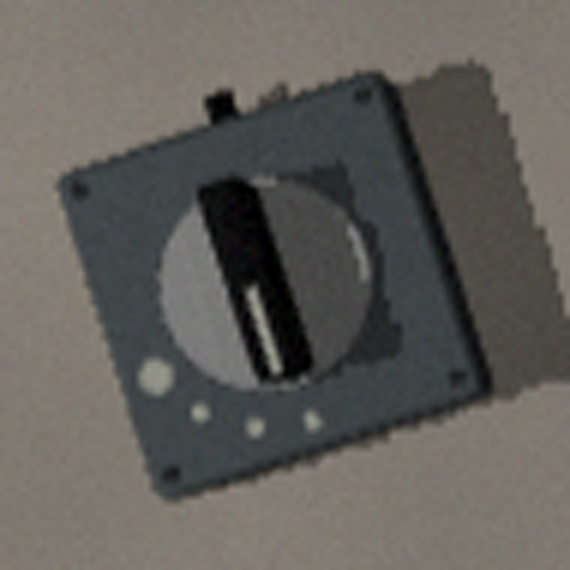

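```bash
cat > h.py <<'E'
from rig import r
import numpy as np
def back(cam,px,z,cal=None):
    c=cal or r.get_calibration(cam); R=np.array(c['R']);t=np.array(c['t'])
    px=np.atleast_2d(px).astype(float)
    d=np.c_[(px[:,0]-c['cx'])/c['fx'],(px[:,1]-c['cy'])/c['fy'],np.ones(len(px))]@R
    C=-R.T@t
    return C+d*((z-C[2])/d[:,2])[:,None]
E
python3 - <<'E'
from h import *
def up(p,ox,oy): p=np.array(p,float); return (p+.5)/6-.5+[ox,oy]
s=back("top",up([(179,71),(466,162),(375,449),(87,355)],400,170),.045)
print(s.round(4)); c1=s.mean(0); print("dimmer c",c1.round(4),np.linalg.norm(s-c1,axis=1))
k=back("top",up([(287,253),(228,268),(285,253)],400,170),.077); print(k.round(4))
bd=back("top",up([(232,396)],400,170),.045)[0]
a=lambda v:np.arctan2(v[1],v[0])
al=a(k[1]-c1); ab=a(bd-c1); print("line",al,"line2",a(k[1]-k[2]),"bigdot",ab,"diff",ab-al, np.linalg.norm(bd-c1))
s=back("top",up([(363,95),(458,377),(171,473),(80,190)],205,205),.045)
c2=s.mean(0); print("dial c",c2.round(4),np.linalg.norm(s-c2,axis=1),np.hypot(*c2[:2]),np.hypot(*c1[:2]))
d=back("top",up([(312,421),(255,428),(200,413),(155,378)],205,205),.045)
print([ (round(a(x-c2),3),round(np.linalg.norm((x-c2)[:2]),4)) for x in d])
e=[s[0]-s[1],s[3]-s[2],s[3]-s[0],s[2]-s[1]]; print("edge",[a(x) for x in e])
w=back("top",up([(225,190),(290,370)],205,205),.085); print(w, a(w[1]-w[0]))
# other objects
print(back("top",[(143,253),(225,317),(330,264),(325,208),(535,208),(370,146)],[.03]*6 if 0 else .03).round(3))
from scipy.spatial.transform import Rotation as Ro
print(Ro.from_rotvec(r.state()['eef_rot']).as_matrix().round(3))
E
```

```text
[[ 0.6538 -0.1962  0.045 ]
 [ 0.6194 -0.2939  0.045 ]
 [ 0.5209 -0.2588  0.045 ]
 [ 0.5559 -0.1611  0.045 ]]
dimmer c [ 0.5875 -0.2275  0.045 ] [0.07334444 0.07368102 0.07358605 0.0735575 ]
[[ 0.586  -0.2245  0.077 ]
 [ 0.5815 -0.2046  0.077 ]
 [ 0.5861 -0.2238  0.077 ]]
line 1.8267012276170285 line2 1.8031381660170023 bigdot 2.7938863611123783 diff 0.9671851334953498 0.05007992608736183
dial c [0.5166 0.1824 0.045 ] [0.07319036 0.07376708 0.07344939 0.07343874] 0.5478829177338126 0.6300212844856687
[(np.float64(-2.847), np.float64(0.0502)), (np.float64(3.037), np.float64(0.0502)), (np.float64(2.641), np.float64(0.0505)), (np.float64(2.246), np.float64(0.0509))]
edge [np.float64(0.30624914339017123), np.float64(0.2982551425605249), np.float64(1.869662504094573), np.float64(1.8687341667035224)]
[[0.54667985 0.18951667 0.085     ]
 [0.48595292 0.16865967 0.085     ]] -2.810760023416532
[[ 0.52   0.411  0.03 ]
 [ 0.382  0.238  0.03 ]
 [ 0.487  0.015  0.03 ]
 [ 0.606  0.023  0.03 ]
 [ 0.594 -0.417  0.03 ]
 [ 0.736 -0.076  0.03 ]]
[[-0.955  0.298 -0.   ]
 [ 0.298  0.955 -0.002]
 [-0.    -0.002 -1.   ]]
```

play_rows(motion=[{"gripper": 0,"dx": 0.012,"dy": -0.029,"spin": -3},{"gripper": 0,"dx": 0.012,"dy": -0.029,"spin": -3},{"gripper": 0,"dx": 0.012,"dy": -0.029,"spin": -3},{"gripper": 0,"dx": 0.012,"dy": -0.029,"spin": -3},{"gripper": 0,"dx": 0.012,"dy": -0.029,"spin": -3},{"gripper": 0,"dx": 0.012,"dy": -0.029,"spin": -3},{"gripper": 0,"dx": 0.012,"dy": -0.029,"spin": -3},{"gripper": 0,"dx": 0.012,"dy": -0.029,"spin": -3},{"gripper": 0,"dx": 0.012,"dy": -0.029,"spin": -3},{"gripper": 0,"dx": 0.012,"dy": -0.029,"spin": -3}], newtons=30)

```text
validation failed for argument at $.mo...
```

```bash
cat >> h.py <<'E'
from scipy.spatial.transform import Rotation as Ro
def show():
    s=r.state(); M=Ro.from_rotvec(s['eef_rot']).as_matrix()
    print('t',round(s['clock'],2),'tcp',s['tcp_pos'].round(4),'yaw_y',np.degrees(np.arctan2(M[1,1],M[0,1])).round(2),'z',M[:,2].round(3),'F',np.round(s['force'],1),'T',np.round(s['wrist_torque'],3),'w',round(s['gripper_width'],4),'q',np.round(s['qpos'],2))
E
python3 -c "
from h import *
show()"
```

```text
t 0.1 tcp [0.216  0.6913 0.2302] yaw_y 72.66 z [-0.    -0.002 -1.   ] F [ 0.2  0.3 -0.7] T [-0.011 -0.051 -0.019] w 0.0854 q [-1.36  0.59  0.05  1.61 -0.03  0.94 -0.03]
```

play_rows(motion=[{"gripper": 0.0,"dx": 0.012,"dy": -0.029,"dz": 0.0,"spin": -3.0}], newtons=30)

```text
clock: 0.18
tcp_pos: [0.2228, 0.6678, 0.2296]
eef_rot: [-0.544, -3.09, -0.005]
force: [0.3, 1.6, -0.3]
gripper_width: 0.0856
```

play_rows(motion=[{"gripper": 0,"dx": 0.012,"dy": -0.03,"dz": 0,"spin": -3},{"gripper": 0,"dx": 0.012,"dy": -0.03,"dz": 0,"spin": -3},{"gripper": 0,"dx": 0.012,"dy": -0.03,"dz": 0,"spin": -3},{"gripper": 0,"dx": 0.012,"dy": -0.03,"dz": 0,"spin": -3},{"gripper": 0,"dx": 0.012,"dy": -0.03,"dz": 0,"spin": -3},{"gripper": 0,"dx": 0.012,"dy": -0.03,"dz": 0,"spin": -3},{"gripper": 0,"dx": 0.012,"dy": -0.03,"dz": 0,"spin": -3},{"gripper": 0,"dx": 0.012,"dy": -0.03,"dz": 0,"spin": -3},{"gripper": 0,"dx": 0.012,"dy": -0.03,"dz": 0,"spin": -3},{"gripper": 0,"dx": 0.012,"dy": -0.03,"dz": 0,"spin": -3},{"gripper": 0,"dx": 0.012,"dy": -0.03,"dz": 0,"spin": -3},{"gripper": 0,"dx": 0.012,"dy": -0.03,"dz": 0,"spin": -3},{"gripper": 0,"dx": 0.012,"dy": -0.03,"dz": 0,"spin": -3},{"gripper": 0,"dx": 0.012,"dy": -0.03,"dz": 0,"spin": -3},{"gripper": 0,"dx": 0.012,"dy": -0.03,"dz": 0,"spin": -3}])

```text
clock: 1.43
tcp_pos: [0.4016, 0.1949, 0.2242]
eef_rot: [-1.722, -2.618, 0.004]
force: [1.4, 0.3, -0.2]
gripper_width: 0.0853
```

```bash
python3 -c "
from h import *
show()"
```

```text
t 1.43 tcp [0.4016 0.1949 0.2242] yaw_y 23.32 z [-0.008  0.002 -1.   ] F [ 1.4  0.3 -0.2] T [-0.024 -0.074  0.044] w 0.0853 q [-0.83  0.27  0.35  2.23 -0.15  0.67  0.03]
```

play_rows(motion=[{"gripper": 0,"dx": 0.014,"dy": -0.03,"dz": 0,"spin": -3},{"gripper": 0,"dx": 0.014,"dy": -0.03,"dz": 0,"spin": -3},{"gripper": 0,"dx": 0.014,"dy": -0.03,"dz": 0,"spin": -3},{"gripper": 0,"dx": 0.014,"dy": -0.03,"dz": 0,"spin": -3},{"gripper": 0,"dx": 0.014,"dy": -0.03,"dz": 0,"spin": -3},{"gripper": 0,"dx": 0.014,"dy": -0.03,"dz": 0,"spin": -3},{"gripper": 0,"dx": 0.014,"dy": -0.03,"dz": 0,"spin": -3},{"gripper": 0,"dx": 0.014,"dy": -0.03,"dz": 0,"spin": -3},{"gripper": 0,"dx": 0.014,"dy": -0.03,"dz": 0,"spin": -3},{"gripper": 0,"dx": 0.014,"dy": -0.03,"dz": 0,"spin": -3},{"gripper": 0,"dx": 0.014,"dy": -0.03,"dz": 0,"spin": -3},{"gripper": 0,"dx": 0.013,"dy": -0.03,"dz": 0,"spin": -3},{"gripper": 0,"dx": 0,"dy": 0,"dz": 0,"spin": 0}])

```text
clock: 2.52
tcp_pos: [0.5713, -0.1916, 0.2229]
eef_rot: [-2.485, -1.91, 0.004]
force: [0.7, -0.4, 1.2]
gripper_width: 0.0851
```

```bash
python3 - <<'E'
from h import *
import cv2
show()
cal=r.get_calibration("wrist")
im=r.read_camera("wrist"); cv2.imwrite("pics/w1.png",im[:,:,::-1])
c={k:np.array(v) for k,v in cal.items()}; print(c)
for p in [(.5875,-.2275,.077),(.5875,-.2275,.045)]:
    X=c['R']@np.array(p)+c['t']; print(X[0]/X[2]*c['fx']+c['cx'],X[1]/X[2]*c['fy']+c['cy'])
E
```

```text
t 2.52 tcp [ 0.5713 -0.1916  0.2229] yaw_y -14.92 z [-0.007  0.004 -1.   ] F [ 0.7 -0.4  1.2] T [-0.059 -0.032  0.032] w 0.0851 q [-0.14  0.5   0.55  1.91 -0.35  0.83  0.34]
{'fx': array(359.99286543), 'fy': array(359.99286543), 'cx': array(319.74212102), 'cy': array(241.00111354), 'R': array([[ 0.96627389, -0.25738818, -0.00812978],
       [-0.24140631, -0.91636325,  0.31937657],
       [-0.08965359, -0.30664266, -0.94759301]]), 't': array([-0.60040576, -0.07568046,  0.36611234])}
348.9952372214586 259.05425425120774
346.6655817711104 246.6436203363424
```

View pics/w1.png

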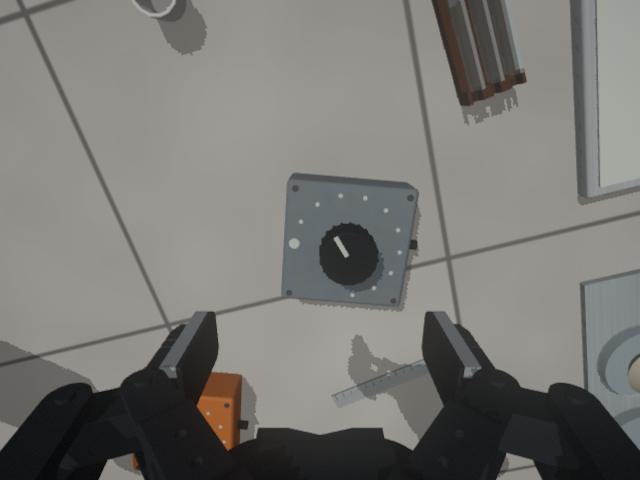

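```bash
python3 - <<'E'
from h import *
import cv2
im=cv2.imread("pics/w1.png")
cv2.imwrite("pics/w1c.png",cv2.resize(im[160:320,270:430],None,fx=3.5,fy=3.5,interpolation=cv2.INTER_CUBIC))
E
```

```text
(no output)
```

View pics/w1c.png

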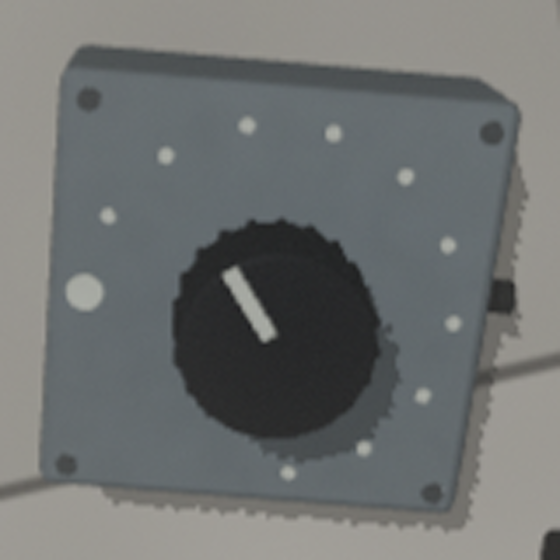

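```bash
python3 - <<'E'
from h import *
def up(p): p=np.array(p,float); return (p+.5)/3.5-.5+[270,160]
s=back("wrist",up([(89,99),(492,132),(432,493),(66,464)]),.045); c=s.mean(0)
print(c.round(4),np.linalg.norm(s-c,axis=1).round(4))
k=back("wrist",up([(278,340),(232,270),(268,340)]),.077);print(k.round(4))
b=back("wrist",up([(85,292)]),.045)[0]
a=lambda v:np.arctan2(v[1],v[0])
print(a(b-c),a(k[1]-k[2]),a(k[1]-c))
E
```

```text
[ 0.5857 -0.2236  0.045 ] [0.0733 0.0736 0.0734 0.0736]
[[ 0.5865 -0.2214  0.077 ]
 [ 0.5799 -0.2011  0.077 ]
 [ 0.5841 -0.2208  0.077 ]]
2.8090073272058853 1.7808367483678895 1.8198981559351832
```

play_rows(motion=[{"gripper": 0,"dx": 0.005,"dy": -0.012,"dz": -0.03,"spin": 0},{"gripper": 0,"dx": 0.005,"dy": -0.012,"dz": -0.03,"spin": 0},{"gripper": 0,"dx": 0.005,"dy": -0.01,"dz": -0.03,"spin": 0},{"gripper": 0,"dx": 0,"dy": 0,"dz": -0.02,"spin": 0},{"gripper": 0,"dx": 0,"dy": 0,"dz": 0,"spin": 0}])

```text
clock: 2.98
tcp_pos: [0.5861, -0.2185, 0.1086]
eef_rot: [-2.471, -1.917, -0.003]
force: [-0.5, -0.2, -0.3]
gripper_width: 0.0856
```

```bash
python3 - <<'E'
from h import *
import cv2
show()
im=r.read_camera("wrist"); cv2.imwrite("pics/w2.png",im[:,:,::-1])
E
```

```text
t 2.98 tcp [ 0.5861 -0.2185  0.1086] yaw_y -14.38 z [-0.007  0.012 -1.   ] F [-0.5 -0.2 -0.3] T [0.059 0.001 0.031] w 0.0856 q [-0.01  0.67  0.44  1.93 -0.47  0.65  0.48]
```

View pics/w2.png

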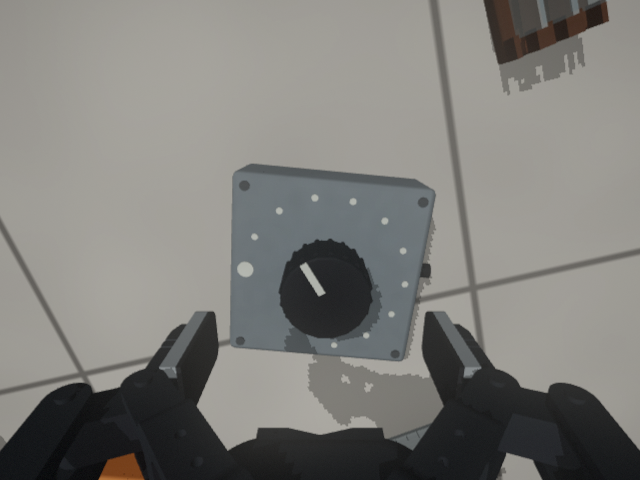

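```bash
python3 - <<'E'
from h import *
s=back("wrist",[(244,186),(423,203),(395,354),(240,341)],.045); c=s.mean(0)
print(c.round(4),np.linalg.norm(s-c,axis=1).round(4)); print(back("wrist",[(327,295)],.077))
# tcp axis projection
cal=r.get_calibration("wrist")
for z in (.0,.045,.077):
    X=np.array(cal['R'])@np.array([*r.state()['tcp_pos'][:2],z])+cal['t']; print(z,X[:2]/X[2]*cal['fx']+[cal['cx'],cal['cy']])
E
```

```text
[ 0.5879 -0.2297  0.045 ] [0.0745 0.0744 0.0744 0.0744]
[[ 0.5894107  -0.22674401  0.077     ]]
0.0 [319.92029812 239.34301569]
0.045 [319.32417463 261.58099681]
0.077 [318.74032666 283.36104858]
```

play_rows(motion=[{"gripper": 0,"dx": 0.001,"dy": -0.005,"dz": -0.01,"spin": 0},{"gripper": 0,"dx": 0.001,"dy": -0.004,"dz": -0.015,"spin": 0},{"gripper": 0,"dx": 0,"dy": 0,"dz": -0.015,"spin": 0},{"gripper": 0,"dx": 0,"dy": 0,"dz": -0.01,"spin": 0},{"gripper": 0,"dx": 0,"dy": 0,"dz": 0,"spin": 0}])

```text
clock: 3.45
tcp_pos: [0.5922, -0.2269, 0.0612]
eef_rot: [-2.472, -1.928, -0.013]
force: [-1.3, -0.2, 0.3]
gripper_width: 0.0854
```

```bash
python3 - <<'E'
from h import *
import cv2
show()
im=r.read_camera("wrist"); cv2.imwrite("pics/w3.png",im[:,:,::-1])
E
```

```text
t 3.45 tcp [ 0.5922 -0.2269  0.0612] yaw_y -14.11 z [ 0.002  0.01  -1.   ] F [-1.3 -0.2  0.3] T [-0.022 -0.019 -0.035] w 0.0854 q [ 0.04  0.74  0.39  1.93 -0.51  0.57  0.52]
```

View pics/w3.png

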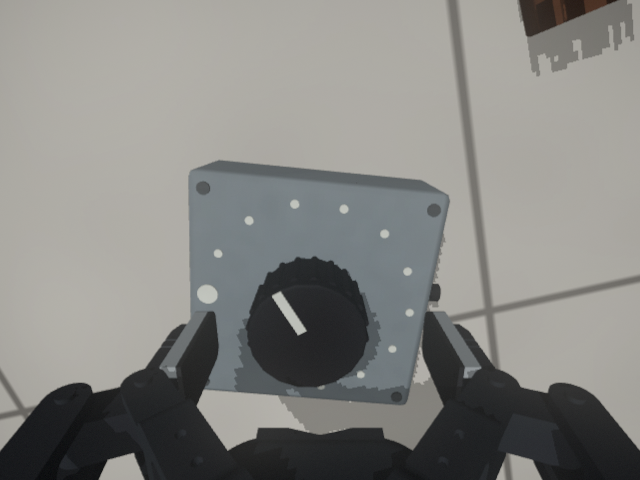

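```bash
python3 - <<'E'
from h import *
s=back("wrist",[(203,188),(434,210),(397,397)],.045); c=(s[0]+s[2])/2
print(c.round(4),np.linalg.norm(s-c,axis=1).round(4)); print(back("wrist",[(308,335)],.077))
E
```

```text
[ 0.5877 -0.229   0.045 ] [0.0745 0.0744 0.0745]
[[ 0.58840927 -0.22694714  0.077     ]]
```

play_rows(motion=[{"gripper": 0,"dx": -0.003,"dy": 0,"dz": -0.003,"spin": 0},{"gripper": 0,"dx": -0.002,"dy": 0,"dz": -0.004,"spin": 0},{"gripper": 0,"dx": 0,"dy": 0,"dz": -0.002,"spin": 0}])

```text
clock: 3.75
tcp_pos: [0.5887, -0.2276, 0.0545]
eef_rot: [-2.475, -1.931, -0.017]
force: [-0.4, 0.2, 0.2]
gripper_width: 0.0855
```

play_rows(motion=[{"gripper": 0,"dx": -0.001,"dy": 0,"dz": -0.005,"spin": 0},{"gripper": 0.2,"dx": 0,"dy": 0,"dz": 0,"spin": 0},{"gripper": 0.3,"dx": 0,"dy": 0,"dz": 0,"spin": 0},{"gripper": 0.35,"dx": 0,"dy": 0,"dz": 0,"spin": 0},{"gripper": 0.4,"dx": 0,"dy": 0,"dz": 0,"spin": 0}], newtons=25)

```text
clock: 4.17
tcp_pos: [0.5873, -0.2276, 0.0497]
eef_rot: [-2.475, -1.931, -0.018]
force: [-0.8, 0.8, -0.7]
gripper_width: 0.0514
```

```bash
python3 - <<'E'
from h import *
show()
E
```

```text
t 4.17 tcp [ 0.5873 -0.2276  0.0497] yaw_y -14.08 z [ 0.007  0.009 -1.   ] F [-0.8  0.8 -0.7] T [-0.037 -0.025 -0.021] w 0.0514 q [ 0.05  0.75  0.37  1.95 -0.52  0.54  0.54]
```

play_rows(motion=[{"gripper": 0.7,"dx": 0,"dy": 0,"dz": 0,"spin": 0},{"gripper": 0.7,"dx": 0,"dy": 0,"dz": 0,"spin": 0},{"gripper": 0.7,"dx": 0,"dy": 0,"dz": 0,"spin": 0}], newtons=25)

```text
clock: 4.42
tcp_pos: [0.5868, -0.2275, 0.05]
eef_rot: [-2.474, -1.93, -0.017]
force: [-0.0, 0.9, -0.2]
gripper_width: 0.0497
```

```bash
python3 - <<'E'
from h import *
show()
E
```

```text
t 4.42 tcp [ 0.5868 -0.2275  0.05  ] yaw_y -14.08 z [ 0.007  0.009 -1.   ] F [-0.   0.9 -0.2] T [ 0.034  0.033 -0.025] w 0.0497 q [ 0.05  0.75  0.37  1.95 -0.52  0.54  0.54]
```

Gripped at 50 mm width with almost no side force. Next I'll turn it anticlockwise about 45°, then creep.

play_rows(motion=[{"gripper": 0.7,"dx": 0,"dy": 0,"dz": 0,"spin": 4},{"gripper": 0.7,"dx": 0,"dy": 0,"dz": 0,"spin": 5},{"gripper": 0.7,"dx": 0,"dy": 0,"dz": 0,"spin": 5},{"gripper": 0.7,"dx": 0,"dy": 0,"dz": 0,"spin": 5},{"gripper": 0.7,"dx": 0,"dy": 0,"dz": 0,"spin": 5},{"gripper": 0.7,"dx": 0,"dy": 0,"dz": 0,"spin": 5},{"gripper": 0.7,"dx": 0,"dy": 0,"dz": 0,"spin": 5}])

```text
clock: 5.0
tcp_pos: [0.5862, -0.2274, 0.0499]
eef_rot: [-1.768, -2.589, -0.013]
force: [-0.8, 0.6, -0.5]
gripper_width: 0.0494
```

```bash
python3 - <<'E'
from h import *
show()
E
```

```text
t 5.0 tcp [ 0.5862 -0.2274  0.0499] yaw_y 21.36 z [-0.001  0.01  -1.   ] F [-0.8  0.6 -0.5] T [ 0.054  0.134 -0.023] w 0.0494 q [ 0.16  0.72  0.21  1.94 -0.31  0.51  0.96]
```

play_rows(motion=[{"gripper": 0.7,"dx": 0,"dy": 0,"dz": 0,"spin": 4},{"gripper": 0.7,"dx": 0,"dy": 0,"dz": 0,"spin": 4},{"gripper": 0.7,"dx": 0,"dy": 0,"dz": 0,"spin": 4},{"gripper": 0.7,"dx": 0,"dy": 0,"dz": 0,"spin": 4}])

```text
clock: 5.33
tcp_pos: [0.5859, -0.2276, 0.0499]
eef_rot: [-1.371, -2.818, -0.011]
force: [-0.9, 0.5, -0.8]
gripper_width: 0.0494
```

```bash
python3 - <<'E'
from h import *
show()
E
```

```text
t 5.33 tcp [ 0.5859 -0.2276  0.0499] yaw_y 38.11 z [-0.004  0.01  -1.   ] F [-0.9  0.5 -0.8] T [ 0.055  0.074 -0.049] w 0.0494 q [ 0.21  0.72  0.14  1.94 -0.21  0.51  1.16]
```

play_rows(motion=[{"gripper": 0.7,"dx": 0,"dy": 0,"dz": 0,"spin": 4},{"gripper": 0.7,"dx": 0,"dy": 0,"dz": 0,"spin": 4}])

```text
clock: 5.5
tcp_pos: [0.5865, -0.2283, 0.05]
eef_rot: [-1.172, -2.908, -0.011]
force: [1.7, -2.0, -3.9]
gripper_width: 0.0493
```

```bash
python3 - <<'E'
from h import *
show()
import cv2
im=r.read_camera("wrist"); cv2.imwrite("pics/w4.png",im[:,:,::-1])
E
```

```text
t 5.5 tcp [ 0.5865 -0.2283  0.05  ] yaw_y 46.1 z [-0.003  0.009 -1.   ] F [ 1.7 -2.  -3.9] T [-0.493 -0.48  -0.822] w 0.0493 q [ 0.23  0.72  0.11  1.93 -0.16  0.51  1.25]
```

View pics/w4.png

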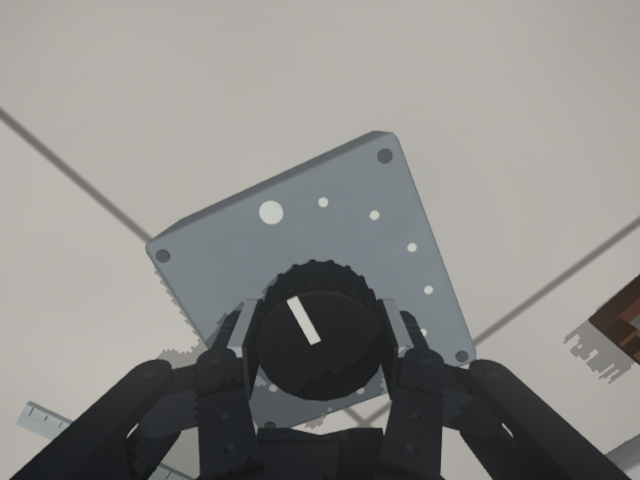

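play_rows(motion=[{"gripper": 0.7,"dx": 0,"dy": 0,"dz": 0,"spin": 1},{"gripper": 0,"dx": 0,"dy": 0,"dz": 0,"spin": 0},{"gripper": 0,"dx": 0,"dy": 0,"dz": 0,"spin": 0},{"gripper": 0,"dx": 0,"dy": 0,"dz": 0,"spin": 0},{"gripper": 0,"dx": 0,"dy": 0,"dz": 0,"spin": 0},{"gripper": 0,"dx": 0,"dy": 0,"dz": 0.02,"spin": 0},{"gripper": 0,"dx": 0,"dy": 0,"dz": 0.03,"spin": 0},{"gripper": 0,"dx": 0,"dy": 0,"dz": 0.04,"spin": 0},{"gripper": 0,"dx": 0,"dy": 0,"dz": 0.04,"spin": 0},{"gripper": 0,"dx": 0,"dy": 0,"dz": 0.01,"spin": 0}])

```text
clock: 6.38
tcp_pos: [0.5823, -0.226, 0.1901]
eef_rot: [-1.137, -2.908, -0.009]
force: [1.0, -0.1, 0.6]
gripper_width: 0.0857
```

```bash
python3 - <<'E'
from h import *
show()
import cv2
im=r.read_camera("wrist"); cv2.imwrite("pics/w5.png",im[:,:,::-1])
E
```

```text
t 6.38 tcp [ 0.5823 -0.226   0.1901] yaw_y 47.31 z [-0.016  0.012 -1.   ] F [ 1.  -0.1  0.6] T [-0.054 -0.052  0.063] w 0.0857 q [ 0.2   0.52  0.15  1.87 -0.12  0.78  1.24]
```

View pics/w5.png

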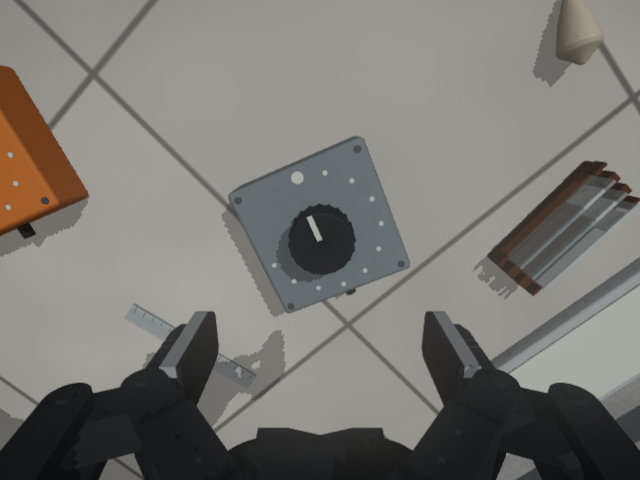

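```bash
python3 - <<'E'
from h import *
import cv2
im=cv2.imread("pics/w5.png")
cv2.imwrite("pics/w5c.png",cv2.resize(im[130:320,220:420],None,fx=3,fy=3,interpolation=cv2.INTER_CUBIC))
E
```

```text
(no output)
```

View pics/w5c.png

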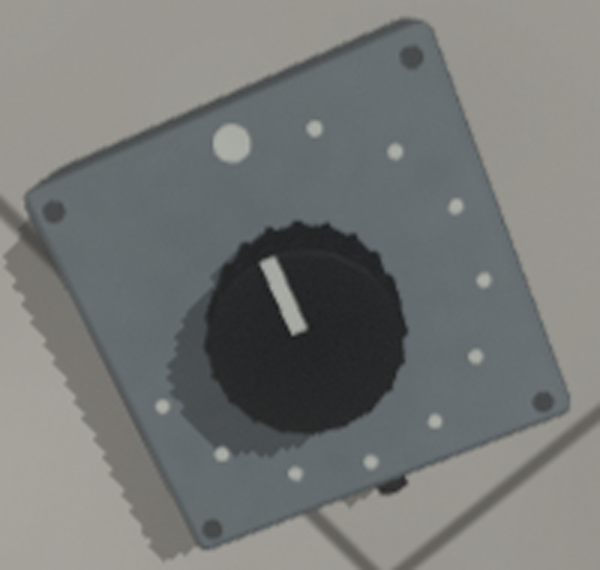

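```bash
python3 - <<'E'
from h import *
def up(p): p=np.array(p,float); return (p+.5)/3-.5+[220,130]
s=back("wrist",up([(411,57),(543,402),(212,529),(54,211)]),.045); c=s.mean(0)
k=back("wrist",up([(268,260),(299,333),(305,342)]),.077);b=back("wrist",up([(231,143)]),.045)[0]
a=lambda v:np.arctan2(v[1],v[0])
print(c,np.linalg.norm(s-c,axis=1),k,a(b-c),a(k[0]-k[1]),a(k[0]-c))
E
```

```text
[ 0.58774607 -0.22782327  0.045     ] [0.07370732 0.07380226 0.07379217 0.07367191] [[ 0.5654328  -0.21970542  0.077     ]
 [ 0.58437432 -0.22684354  0.077     ]
 [ 0.58713626 -0.22734263  0.077     ]] 2.8016153249598275 2.7812005106461783 2.79266580298432
```

The line (2.78–2.79 rad) now points at the big dot (2.80 rad), and the wrist torque showed the stop, so the dimmer is at 0. On to the dial.

play_rows(motion=[{"gripper": 0,"dx": -0.004,"dy": 0.027,"dz": 0,"spin": 4},{"gripper": 0,"dx": -0.004,"dy": 0.027,"dz": 0,"spin": 4},{"gripper": 0,"dx": -0.004,"dy": 0.027,"dz": 0,"spin": 4},{"gripper": 0,"dx": -0.004,"dy": 0.027,"dz": 0,"spin": 4},{"gripper": 0,"dx": -0.004,"dy": 0.027,"dz": 0,"spin": 4},{"gripper": 0,"dx": -0.004,"dy": 0.027,"dz": 0,"spin": 4},{"gripper": 0,"dx": -0.004,"dy": 0.027,"dz": 0,"spin": 4},{"gripper": 0,"dx": -0.004,"dy": 0.027,"dz": 0,"spin": 4},{"gripper": 0,"dx": -0.004,"dy": 0.027,"dz": 0,"spin": 4},{"gripper": 0,"dx": -0.004,"dy": 0.027,"dz": 0,"spin": 4},{"gripper": 0,"dx": -0.004,"dy": 0.027,"dz": 0,"spin": 4},{"gripper": 0,"dx": -0.004,"dy": 0.027,"dz": 0,"spin": 4},{"gripper": 0,"dx": -0.004,"dy": 0.027,"dz": 0,"spin": 4},{"gripper": 0,"dx": -0.004,"dy": 0.02,"dz": 0,"spin": 4},{"gripper": 0,"dx": 0,"dy": 0,"dz": 0,"spin": 0}])

```text
clock: 7.68
tcp_pos: [0.5128, 0.1588, 0.1808]
eef_rot: [0.439, -3.086, 0.01]
force: [0.3, 0.8, -0.0]
gripper_width: 0.0854
```

```bash
python3 - <<'E'
from h import *
show()
import cv2
im=r.read_camera("wrist"); cv2.imwrite("pics/w6.png",im[:,:,::-1])
E
```

```text
t 7.68 tcp [0.5128 0.1588 0.1808] yaw_y 106.21 z [-0.024 -0.01  -1.   ] F [ 0.3  0.8 -0. ] T [ 0.069 -0.057 -0.019] w 0.0854 q [-0.27  0.44 -0.15  2.05  0.1   0.68  1.37]
```

View pics/w6.png

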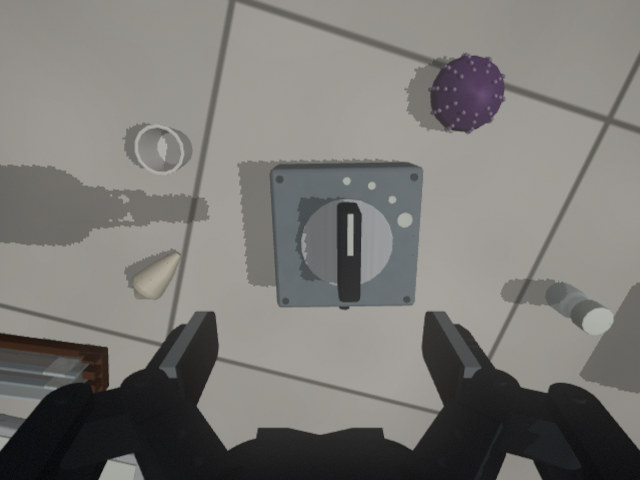

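```bash
python3 - <<'E'
from h import *
s=back("wrist",[(280,180),(414,177),(407,299),(286,301)],.045); c=s.mean(0)
a=lambda v:np.degrees(np.arctan2(v[1],v[0]))
print(c,np.linalg.norm(s-c,axis=1), [a(x) for x in (s[0]-s[3],s[1]-s[2],s[0]-s[1],s[3]-s[2])])
w=back("wrist",[(349,204),(348,298)],.085); print(w, w.mean(0), a(w[0]-w[1]))
d=back("wrist",[(347,181),(372,185),(393,200),(405,220)],.045);print([a(x-c) for x in d])
E
```

```text
[0.51691421 0.1802946  0.045     ] [0.07323096 0.0735547  0.0734063  0.07355087] [np.float64(-163.01567246198235), np.float64(-162.88163842729648), np.float64(-72.69583810314158), np.float64(-72.83584137284788)]
[[0.47912247 0.16743454 0.085     ]
 [0.54634788 0.18769687 0.085     ]] [0.51273518 0.1775657  0.085     ] -163.22673220952396
[np.float64(-163.07692743892312), np.float64(174.22922615413302), np.float64(150.44620784486074), np.float64(128.17140095085628)]
```

play_rows(motion=[{"gripper": 0,"dx": 0.002,"dy": 0.01,"dz": -0.03,"spin": 1},{"gripper": 0,"dx": 0.002,"dy": 0.01,"dz": -0.03,"spin": 0},{"gripper": 0,"dx": 0,"dy": 0.002,"dz": -0.02,"spin": 0},{"gripper": 0,"dx": 0,"dy": 0,"dz": 0,"spin": 0}])

```text
clock: 8.07
tcp_pos: [0.5188, 0.1745, 0.0978]
eef_rot: [0.449, -3.087, 0.018]
force: [-0.6, -0.2, -0.1]
gripper_width: 0.0855
```

```bash
python3 - <<'E'
from h import *
show()
import cv2
im=r.read_camera("wrist"); cv2.imwrite("pics/w7.png",im[:,:,::-1])
E
```

```text
t 8.07 tcp [0.5188 0.1745 0.0978] yaw_y 106.57 z [-0.021 -0.014 -1.   ] F [-0.6 -0.2 -0.1] T [-0.035  0.037 -0.017] w 0.0855 q [-0.32  0.57 -0.12  2.08  0.14  0.51  1.31]
```

View pics/w7.png

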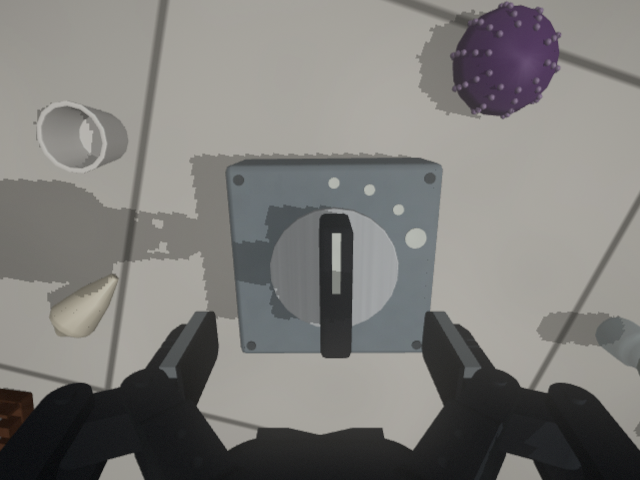

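play_rows(motion=[{"gripper": 0,"dx": -0.003,"dy": 0.004,"dz": -0.01,"spin": 0.3},{"gripper": 0,"dx": -0.001,"dy": 0.003,"dz": -0.01,"spin": 0},{"gripper": 0,"dx": -0.001,"dy": 0.001,"dz": -0.01,"spin": 0},{"gripper": 0,"dx": 0,"dy": 0,"dz": -0.006,"spin": 0},{"gripper": 0,"dx": 0,"dy": 0,"dz": 0,"spin": 0}])

```text
clock: 8.53
tcp_pos: [0.5167, 0.1795, 0.0629]
eef_rot: [0.448, -3.093, 0.02]
force: [0.0, -0.6, 0.3]
gripper_width: 0.0852
```

```bash
python3 - <<'E'
from h import *
show()
import cv2
im=r.read_camera("wrist"); cv2.imwrite("pics/w8.png",im[:,:,::-1])
E
```

```text
t 8.53 tcp [0.5167 0.1795 0.0629] yaw_y 106.47 z [-0.014 -0.015 -1.   ] F [ 0.  -0.6  0.3] T [ 0.016 -0.061  0.008] w 0.0852 q [-0.35  0.63 -0.1   2.1   0.16  0.43  1.29]
```

View pics/w8.png

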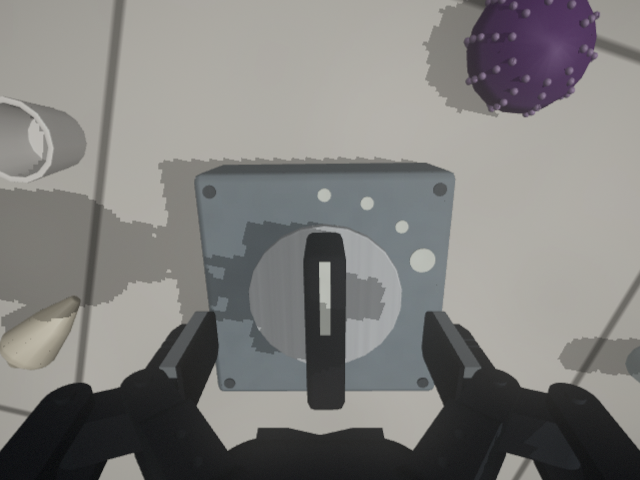

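play_rows(motion=[{"gripper": 0,"dx": -0.001,"dy": 0.002,"dz": -0.005,"spin": 0.3},{"gripper": 0.2,"dx": 0,"dy": 0,"dz": -0.003,"spin": 0},{"gripper": 0.4,"dx": 0,"dy": 0,"dz": 0,"spin": 0},{"gripper": 0.5,"dx": 0,"dy": 0,"dz": 0,"spin": 0},{"gripper": 0.6,"dx": 0,"dy": 0,"dz": 0,"spin": 0},{"gripper": 0.7,"dx": 0,"dy": 0,"dz": 0,"spin": 0}], newtons=50)

```text
clock: 9.08
tcp_pos: [0.517, 0.182, 0.056]
eef_rot: [0.456, -3.096, 0.018]
force: [-0.2, -0.2, -0.4]
gripper_width: 0.0263
```

```bash
python3 - <<'E'
from h import *
show()
import cv2
im=r.read_camera("wrist"); cv2.imwrite("pics/w9.png",im[:,:,::-1])
E
```

```text
t 9.08 tcp [0.517 0.182 0.056] yaw_y 106.77 z [-0.011 -0.014 -1.   ] F [-0.2 -0.2 -0.4] T [ 0.034 -0.029  0.023] w 0.0263 q [-0.36  0.64 -0.09  2.1   0.16  0.42  1.28]
```

View pics/w9.png

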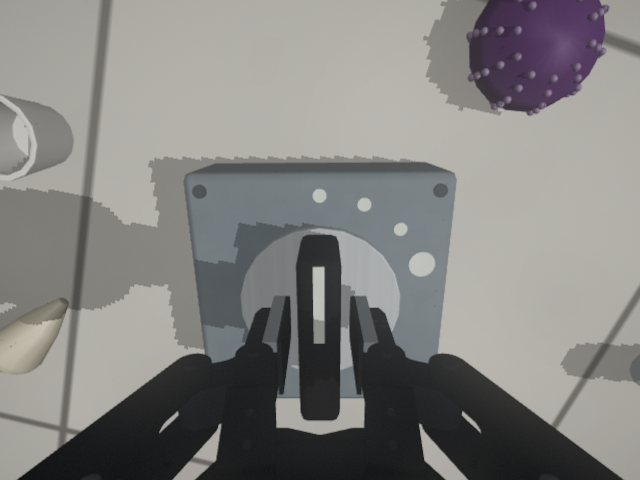

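play_rows(motion=[{"gripper": 0.95,"dx": 0,"dy": 0,"dz": 0,"spin": 0},{"gripper": 0.95,"dx": 0,"dy": 0,"dz": 0,"spin": 0},{"gripper": 0.95,"dx": 0,"dy": 0,"dz": 0,"spin": 0},{"gripper": 0.95,"dx": 0,"dy": 0,"dz": 0,"spin": 0}], newtons=50)

```text
clock: 9.47
tcp_pos: [0.5172, 0.1819, 0.0563]
eef_rot: [0.457, -3.096, 0.018]
force: [-0.0, 0.3, 0.2]
gripper_width: 0.0155
```

```bash
python3 - <<'E'
from h import *
show()
E
```

```text
t 9.47 tcp [0.5172 0.1819 0.0563] yaw_y 106.78 z [-0.01  -0.013 -1.   ] F [-0.   0.3  0.2] T [0.154 0.074 0.037] w 0.0155 q [-0.36  0.64 -0.09  2.11  0.16  0.42  1.28]
```

play_rows(motion=[{"gripper": 0.95,"dx": 0,"dy": 0,"dz": 0,"spin": -4},{"gripper": 0.95,"dx": 0,"dy": 0,"dz": 0,"spin": -4},{"gripper": 0.95,"dx": 0,"dy": 0,"dz": 0,"spin": -4},{"gripper": 0.95,"dx": 0,"dy": 0,"dz": 0,"spin": -4},{"gripper": 0.95,"dx": 0,"dy": 0,"dz": 0,"spin": -4},{"gripper": 0.95,"dx": 0,"dy": 0,"dz": 0,"spin": -4},{"gripper": 0.95,"dx": 0,"dy": 0,"dz": 0,"spin": -4}])

```text
clock: 10.05
tcp_pos: [0.5172, 0.1811, 0.0563]
eef_rot: [-0.337, -3.109, 0.013]
force: [-1.1, -0.2, -0.1]
gripper_width: 0.0153
```

```bash
python3 - <<'E'
from h import *
show()
E
```

```text
t 10.05 tcp [0.5172 0.1811 0.0563] yaw_y 77.62 z [-0.015 -0.007 -1.   ] F [-1.1 -0.2 -0.1] T [ 0.135 -0.04   0.192] w 0.0153 q [-0.43  0.64  0.02  2.11 -0.03  0.41  0.97]
```

play_rows(motion=[{"gripper": 0.95,"dx": 0,"dy": 0,"dz": 0,"spin": -4},{"gripper": 0.95,"dx": 0,"dy": 0,"dz": 0,"spin": -4},{"gripper": 0.95,"dx": 0,"dy": 0,"dz": 0,"spin": -4},{"gripper": 0.95,"dx": 0,"dy": 0,"dz": 0,"spin": -4},{"gripper": 0.95,"dx": 0,"dy": 0,"dz": 0,"spin": -4},{"gripper": 0.95,"dx": 0,"dy": 0,"dz": 0,"spin": -4},{"gripper": 0.95,"dx": 0,"dy": 0,"dz": 0,"spin": -4},{"gripper": 0.95,"dx": 0,"dy": 0,"dz": 0,"spin": -3}])

```text
clock: 10.72
tcp_pos: [0.5167, 0.1803, 0.0563]
eef_rot: [-1.191, -2.89, 0.008]
force: [-0.9, -0.7, -1.8]
gripper_width: 0.0156
```

```bash
python3 - <<'E'
from h import *
show()
import cv2
im=r.read_camera("wrist"); cv2.imwrite("pics/w10.png",im[:,:,::-1])
E
```

```text
t 10.72 tcp [0.5167 0.1803 0.0563] yaw_y 45.21 z [-0.017  0.002 -1.   ] F [-0.9 -0.7 -1.8] T [ 0.055 -0.122  0.098] w 0.0156 q [-0.52  0.65  0.15  2.11 -0.25  0.41  0.62]
```

View pics/w10.png

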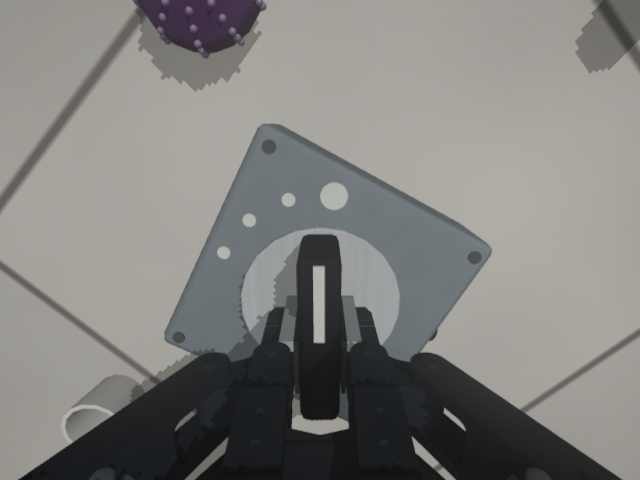

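play_rows(motion=[{"gripper": 0.95,"dx": 0,"dy": 0,"dz": 0,"spin": -3},{"gripper": 0.95,"dx": 0,"dy": 0,"dz": 0,"spin": -2},{"gripper": 0.95,"dx": 0,"dy": 0,"dz": 0,"spin": -1.5}])

```text
clock: 11.02
tcp_pos: [0.5165, 0.1802, 0.0563]
eef_rot: [-1.357, -2.816, 0.007]
force: [-0.2, -0.1, 0.5]
gripper_width: 0.0149
```

```bash
python3 - <<'E'
from h import *
show()
E
```

```text
t 11.02 tcp [0.5165 0.1802 0.0563] yaw_y 38.55 z [-0.016  0.003 -1.   ] F [-0.2 -0.1  0.5] T [ 0.119 -0.114  0.119] w 0.0149 q [-0.54  0.65  0.18  2.12 -0.29  0.41  0.54]
```

play_rows(motion=[{"gripper": 0.95,"dx": 0,"dy": 0,"dz": 0,"spin": -0.5},{"gripper": 0.95,"dx": 0,"dy": 0,"dz": 0,"spin": 0}])

```text
clock: 11.18
tcp_pos: [0.5165, 0.1802, 0.0563]
eef_rot: [-1.369, -2.81, 0.007]
force: [-0.6, -1.3, -1.3]
gripper_width: 0.0152
```

```bash
python3 - <<'E'
from h import *
show()
import cv2
im=r.read_camera("wrist"); cv2.imwrite("pics/w11.png",im[:,:,::-1])
show()
im=im[:,:,::-1]
cv2.imwrite("pics/w11c.png",cv2.resize(im[110:440,150:500],None,fx=1.75,fy=1.75,interpolation=cv2.INTER_CUBIC))
E
```

```text
t 11.18 tcp [0.5165 0.1802 0.0563] yaw_y 38.05 z [-0.016  0.003 -1.   ] F [-0.6 -1.3 -1.3] T [ 0.065 -0.105  0.095] w 0.0152 q [-0.54  0.65  0.18  2.12 -0.29  0.41  0.54]
t 11.23 tcp [0.5165 0.1802 0.0563] yaw_y 38.06 z [-0.016  0.003 -1.   ] F [-0.5 -0.7 -0.3] T [ 0.051 -0.128  0.035] w 0.0157 q [-0.54  0.65  0.18  2.12 -0.29  0.41  0.54]
```

View pics/w11c.png

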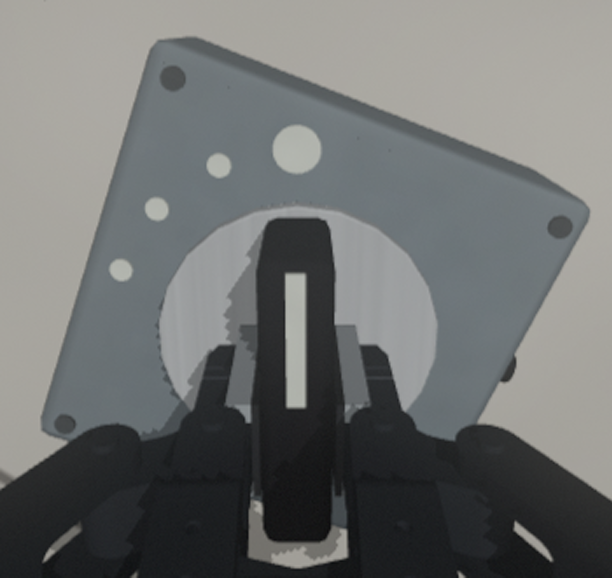

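```bash
python3 - <<'E'
from h import *
import cv2
up=lambda p:(np.array(p,float)+.5)/1.75-.5+[150,110]
a=lambda v:np.degrees(np.arctan2(v[1],v[0]))
l=back("wrist",up([(295.5,275),(296,405)]),.085); d=back("wrist",up([(297,149),(219,165),(157,209),(121,270)]),.045)
s=back("wrist",up([(172,78),(560,227),(65,424)]),.045); c=(s[1]+s[2])/2
print("line",a(l[0]-l[1]),"c",c,"dots",[a(x-c) for x in d], [np.linalg.norm(x-c).round(4) for x in d])
im=r.read_camera("top")[:,:,::-1]; cv2.imwrite("pics/top1.png",im); show()
E
```

```text
line 128.21914456153308 c [0.516877   0.18169915 0.045     ] dots [np.float64(128.38161862013644), np.float64(151.3278119546862), np.float64(174.36520339665682), np.float64(-162.6403434736258)] [np.float64(0.0504), np.float64(0.0504), np.float64(0.0502), np.float64(0.0503)]
t 11.28 tcp [0.5165 0.1801 0.0563] yaw_y 38.06 z [-0.016  0.003 -1.   ] F [-0.4 -0.8 -0.9] T [ 0.002 -0.154  0.094] w 0.0154 q [-0.54  0.65  0.18  2.12 -0.29  0.41  0.54]
```

View pics/top1.png

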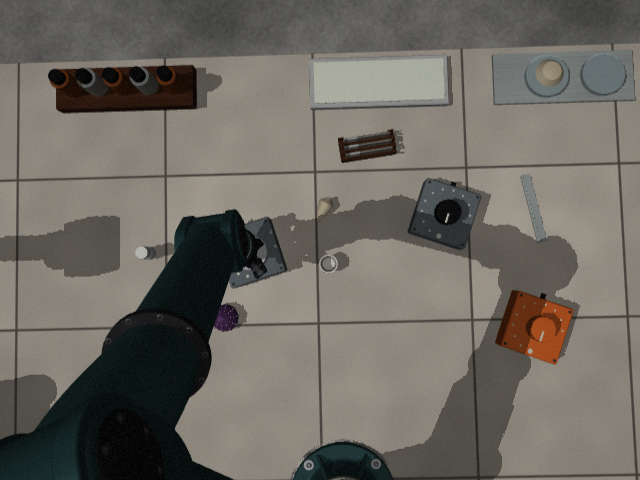

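The dial line reads 128.2° against the big dot's 128.4°, the arm is holding steady, and the dimmer line still points at its big dot. Nothing else has moved, so I'm handing in.

```bash
python3 - <<'E'
from h import *
print(r.sign_off()); show()
E
```

```text
the job is handed in; nothing more can be done
None
the job is handed in; nothing more can be done
```

The dark frame is set. The dimmer is at its anticlockwise end stop, and the arm is still holding the exposure dial at the third click, the one with the big dot. I handed the job in at about 11.3 s of the 51 s allowed.

- **Dimmer:** I turned it anticlockwise about 60°, until the wrist torque jumped to about 0.8 N m at the stop. After I let go, its white line read 2.78–2.79 rad against the big dot at 2.80 rad, so it is within about 0.02 rad of 0. The last top picture still shows it on the dot.
- **Dial:** I gripped the wing at 50 N and turned it clockwise 68.7° (1.20 rad). The wrist picture put its line at 128.2° against the big dot at 128.4°. The hold did not drift over the last three readings, about 0.1 s.
- **Other items:** In the last top picture, the slides, shell, crucible, vial, ruler, urchin and orange look-alike were where they started. The urchin was partly hidden by the arm.

Two small things did not agree. Position measurements from the top and wrist cameras differed by 2–6 mm, so I averaged them and re-centred before each grip. The first move call was refused because each row needs all five fields, and nothing moved.

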